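Make up two signal towers to order

TASK

Make up the two signal towers: on the round black base stack the green module, then amber, then red on top, and on the square white base put the blue module alone. Turn each module so that its notch drops over the key of the item below and it sits fully down, upright; let go of everything, and leave the clear module, the power supply and the carton where they are.

Things in the scene. Friction and masses are not known exactly. Their poses are not given: they have to be found in the camera images.
- red_module: Red module (mm): loose drum, 54 dia, 90 g. Origin: underside centre; x to its key. Black skirt 0-10 high, bore 42, open below, notch at +x 15 wide. Lens 10-46 (grip it). On its seat (top face, at 46): black spigot 36 dia, 7 high, and black key tab at +x, 9 wide, 7 high, to 26 off axis. Seated: skirt flat on the seat below, over its spigot (3 play), notch over its key, x axes agree.
- amber_module: Amber (orange) module (mm): loose drum, 54 dia, 90 g. Origin: underside centre; x to its key. Black skirt 0-10 high, bore 42, open below, notch at +x 15 wide. Lens 10-46 (grip it). On its seat (top face, at 46): black spigot 36 dia, 7 high, and black key tab at +x, 9 wide, 7 high, to 26 off axis. Seated: skirt flat on the seat below, over its spigot (3 play), notch over its key, x axes agree.
- green_module: Green module (mm): loose drum, 54 dia, 90 g. Origin: underside centre; x to its key. Black skirt 0-10 high, bore 42, open below, notch at +x 15 wide. Lens 10-46 (grip it). On its seat (top face, at 46): black spigot 36 dia, 7 high, and black key tab at +x, 9 wide, 7 high, to 26 off axis. Seated: skirt flat on the seat below, over its spigot (3 play), notch over its key, x axes agree.
- blue_module: Blue module (mm): loose drum, 54 dia, 90 g. Origin: underside centre; x to its key. Black skirt 0-10 high, bore 42, open below, notch at +x 15 wide. Lens 10-46 (grip it). On its seat (top face, at 46): black spigot 36 dia, 7 high, and black key tab at +x, 9 wide, 7 high, to 26 off axis. Seated: skirt flat on the seat below, over its spigot (3 play), notch over its key, x axes agree.
- clear_module: Clear whitish module (mm): loose drum, 54 dia, 90 g. Origin: underside centre; x to its key. Black skirt 0-10 high, bore 42, open below, notch at +x 15 wide. Lens 10-46 (grip it). On its seat (top face, at 46): black spigot 36 dia, 7 high, and black key tab at +x, 9 wide, 7 high, to 26 off axis. Seated: skirt flat on the seat below, over its spigot (3 play), notch over its key, x axes agree.
- round_base: Fixed tower base: round black foot, 84 mm in diameter, 12 thick, aluminium column 54 mm dia up to its seat at 30 mm. On the seat: black spigot 36 dia, 7 high, and black key tab at +x, 9 wide, 7 high, out to 26 mm from the axis. Origin: underside centre on the bench; x to its key, z up. A seated module's origin is 30 mm above this origin.
- square_base: Fixed tower base: square white foot, 72 by 72 mm, 12 thick, aluminium column 54 mm dia up to its seat at 30 mm. On the seat: black spigot 36 dia, 7 high, and black key tab at +x, 9 wide, 7 high, out to 26 mm from the axis. Origin: underside centre on the bench; x to its key, z up. A seated module's origin is 30 mm above this origin.
- power_supply: Lamp power supply, a dark metal box 90 (x) by 42 (y) by 28 mm high with a pale label and a green terminal strip, loose, 0.25 kg. Origin: centre of its underside. To be left where it is.
- carton: Small closed brown cardboard carton, 70 (x) by 50 (y) by 45 mm high, loose, 0.2 kg. Origin: centre of its underside. To be left where it is.
Not all that is in view belongs to the job. There is more than one size of the blue_module; the one meant has the size given above.

How it is judged:
At the end, for the whole second after the job is handed in: Green seated on round base, amber on green, red on amber, blue on square base: each within 6 mm of the axis below, 3 mm of seated height, 0.26 rad of the key below, tilt under 0.07 rad, at rest; clear module, power supply and carton within 20 mm of their starts (horizontal distance between green_module and round_base below 0.006 m and z of green_module in the frame of round_base between 0.027 and 0.033 m and angle between the x axis of green_module and the x axis of round_base, either way round below 0.26 rad and angle between each of green_module, amber_module, red_module, blue_module's own z axis and vertical below 0.07 rad and linear speed of each of green_module, amber_module, red_module, blue_module below 0.02 m/s and angular speed of each of green_module, amber_module, red_module, blue_module below 0.2 rad/s and horizontal distance between amber_module and green_module below 0.006 m and z of amber_module in the frame of green_module between 0.043 and 0.049 m and angle between the x axis of amber_module and the x axis of green_module, either way round below 0.26 rad and horizontal distance between red_module and amber_module below 0.006 m and z of red_module in the frame of amber_module between 0.043 and 0.049 m and angle between the x axis of red_module and the x axis of amber_module, either way round below 0.26 rad and horizontal distance between blue_module and square_base below 0.006 m and z of blue_module in the frame of square_base between 0.027 and 0.033 m and angle between the x axis of blue_module and the x axis of square_base, either way round below 0.26 rad and distance of each of clear_module, power_supply, carton from where it was at the start of the episode below 0.02 m); the robot touches nothing.
It fails at once if the clear module is pushed or carried more than 20 mm from its place (distance of clear_module from where it was at the start of the episode above 0.02 m).
It fails at once if the power supply is pushed or carried more than 20 mm from its place (distance of power_supply from where it was at the start of the episode above 0.02 m).
It fails at once if the carton is pushed or carried more than 20 mm from its place (distance of carton from where it was at the start of the episode above 0.02 m).
It also fails if it takes over 96 s, if anything falls off the work surface, if the arm or the gripper's body presses on something with over 40 N, if the wrist force passes 120 N, or if a joint passes its speed limit or range.

ROBOT

A 7-joint arm with a two-finger parallel gripper is mounted at the origin on the work surface. World frame = base frame: x ahead of the robot, y to its left, z up, the work surface at z = 0. Lengths are in m, angles in rad, forces in N, time in s.
With the tool pointing down it reaches from about 0.425 to 0.925 m from the base axis. Payload 6.8 kg.
Tool frame: the origin (TCP) lies on the centre line of the jaws, within the pads' length; the fingertips stand 19 mm ahead of it and the grasp point (between the pads) is the TCP (tcp_to_tips is the distance from the TCP to the fingertips, in m); x points along the fingers, y is the direction in which the jaws open and shut, and the axes are right-handed (so a half turn about x gives the same grasp; the last joint's range is limited). The gripper opens to 85 mm and grips with 20 to 120 N. Pads are 22 mm wide; open, the fingers measure 114 mm over their backs; the gripper's body (76 mm by 85 mm) begins 54 mm behind the grasp point. The pads swing forward as they close: fully open they stand 13 mm farther back than shut.
Start: joints at [1.075, 0.477, 0.022, 1.555, -0.011, 1.109, -0.083], TCP at [0.255, -0.625, 0.25] pointing down, gripper open.
Joint ranges: [-2.96, 2.96], [-0.34, 2.1], [-1.41, 1.46], [0.24, 2.44], [-1.37, 4.51], [0.17, 1.92], [-2.96, 2.96]. Speed limits (rad/s): [2.39, 2.39, 3.14, 3.14, 3.14, 3.14, 3.14].

INTERFACE

Orientations are given as a unit quaternion [w, x, y, z].
In Python, from station import get_obs, read_camera, hand_in, spot_in, cut_out, tcp_to_tips gives the robot as it stands.
- The arm moves only by the shell command python3 -m jog 'ROWS' [FORCE]. ROWS is JSON, a list of rows, each an object of numbers: "gripper": the closure, from 0 (fully open) to 1 (shut); "dx", "dy", "dz": the shift along the world's x, y, z in m; "rx", "ry", "rz": the turn, a rotation vector about the world's x, y, z in degrees. In form: [{"gripper": .., "dx": .., "dy": .., "dz": .., "rx": .., "ry": .., "rz": ..}, ...]. A call has 1 to 10 rows; each row is the pose to reach, as a shift and turn from the pose commanded when the call began; what a row does not reach only later rows make up. A row lasts 1/10 s, in which the tool goes at most 50 mm and 8.59 degrees, less where a joint would pass 70% of its speed; a pose out of reach is approached as far as the arm can. A call with a gripper value outside its range is refused whole. The fingers move at their own pace and stop on an object; FORCE is the grip in N (left out, the last holds). Time passes only in rows, so rows that repeat a pose let the fingers close. It gives the time, the measured TCP pose, the force and the opening at its end, in the units of the state.
- get_obs(): the state, without advancing time (a new reading comes with each control period).
- read_camera(name): name is "scene" or "top"; returns a dict with "pixels" (420x560x3 uint8, blue, green, red), "range_z" (420x560 float32, m along the optical axis (not along the pixel's ray), 0 where there is no reading), "camera_matrix" (3x3 intrinsics, pixels), "cam_to_world" (4x4, takes a point from camera to world coordinates). Camera axes: x right, y down, z forward; pixel columns grow to the right and rows downward; lengths in m; the calibration is good to about 2 mm. A picture is of the moment at which its call begins.
- hand_in(): hands the job in, once; it reports no verdict.
Trained networks look in the newest picture that a camera, given by its name, has taken for a name from the list of things; names that differ only in an ending like _2 or _b are one class to them, and where a whole thing is asked for, a point or a joint stands for the part that bears it (a point fixed in the world has none). Each returns a list of dicts, best first, with "conf" (0 to 1); they miss things now and then, are a little off and sometimes report something else, mostly with a low value. They report only what shows in the picture. A call takes as long as a camera call. They do not tell look-alikes from the thing itself.
- spot_in(camera, label): "box" ([centre column, centre row, width, height] in pixels, round what is visible of it).
- cut_out(camera, label): "mask" (420x560 bool, what is visible of it) and "box" ([centre column, centre row, width, height] in pixels, round what is visible of it).
The state is a dict: "t": time; "q": joint angles; "joint_vel": joint speeds; "joint_torque": joint torques, N m; "eef_pos": TCP position; "tool_rot": TCP orientation; "contact_force": force on the tool from outside, world axes, zero at the start; "torque": the same for the moment, N m; "gripper_width": opening from 0.0 (shut) to 1.0 (fully open).
Only numpy, scipy, OpenCV 4.12 (cv2) and the standard library are available. Lean on these libraries where they do the work, as an engineer would, in place of code of your own. Each camera call takes 0.05 s, during which the arm holds its last target. There are 200 camera calls.

## Working session

There is one attempt and no reset: what is moved stays moved. The work goes in short steps, Python scripts to look and compute and a shell command to move; the robot and the scene stay as the last step left them, time stands still between calls to the robot, and variables do not carry over. Pictures are saved under pics/ and viewed, about 12 in all and at most 16, crops included, and the job is handed in when it is done.

```bash
mkdir -p pics; cat > h.py <<'E'
from station import *
import numpy as np, cv2
def world(c):
    z=c["range_z"];K=c["camera_matrix"];v,u=np.indices(z.shape)
    P=np.stack([(u-K[0,2])/K[0,0]*z,(v-K[1,2])/K[1,1]*z,z,np.ones_like(z)],-1)
    W=P@np.array(c["cam_to_world"]).T
    W=W[...,:3]; W[z==0]=np.nan
    return W
def pix(c,p):
    q=np.linalg.inv(c["cam_to_world"])@np.append(p,1); q=np.array(c["camera_matrix"])@q[:3]; return q[:2]/q[2]
E
python3 - <<'E'
from h import *
for n in("scene","top"):
    c=read_camera(n);cv2.imwrite(f"pics/{n}0.png",c["pixels"]);W=world(c)
    print(n,np.round(c["cam_to_world"],3).tolist(),c["camera_matrix"][0])
    for l in ["red_module","amber_module","green_module","blue_module","clear_module","round_base","square_base","power_supply","carton"]:
        for d in cut_out(n,l)[:4]:
            if d["conf"]<.2: continue
            w=W[d["mask"]];w=w[~np.isnan(w[:,0])]
            print(l,round(d["conf"],2),np.round(d["box"]).astype(int),len(w),np.round(np.percentile(w,[2,50,98],axis=0),3).tolist() if len(w) else None)
print(get_obs())
E
```

```text
scene [[0.431, 0.64, -0.636, 1.025], [0.902, -0.321, 0.288, -0.22], [-0.02, -0.698, -0.716, 0.651], [0.0, 0.0, 0.0, 1.0]] [415.21189916   0.         283.99657527]
red_module 0.9 [307 264  32  37] 918 [[0.6, -0.023, 0.003], [0.634, -0.003, 0.045], [0.65, 0.025, 0.054]]
amber_module 0.88 [149 257  36  36] 984 [[0.45, -0.283, -0.001], [0.489, -0.257, 0.044], [0.502, -0.231, 0.054]]
green_module 0.74 [303 198  22  31] 669 [[0.449, 0.052, 0.005], [0.484, 0.072, 0.044], [0.498, 0.1, 0.054]]
blue_module 0.8 [243 215  28  32] 784 [[0.426, -0.088, -0.001], [0.467, -0.066, 0.044], [0.479, -0.037, 0.054]]
blue_module 0.77 [199 184  37  47] 1384 [[0.314, -0.149, 0.002], [0.363, -0.117, 0.058], [0.378, -0.08, 0.074]]
clear_module 0.83 [437 200  30  34] 789 [[0.578, 0.3, 0.002], [0.609, 0.315, 0.042], [0.626, 0.35, 0.054]]
round_base 0.77 [222 309  51  41] 1658 [[0.602, -0.204, 0.005], [0.642, -0.169, 0.014], [0.67, -0.129, 0.038]]
square_base 0.94 [128 336  53  54] 1913 [[0.571, -0.362, 0.0], [0.619, -0.325, 0.014], [0.644, -0.291, 0.038]]
power_supply 0.66 [370 181  32  37] 718 [[0.429, 0.212, 0
[... 1750 characters left out ...]
': array([ 1.0749119 ,  0.47698305,  0.02238876,  1.55537913, -0.01152028,
        1.10930756, -0.08311342]), 'joint_vel': array([-4.47691737e-04,  1.08483884e-03, -6.87375409e-04,  6.58880403e-05,
        1.14877311e-03,  2.24608328e-04,  1.03941368e-03]), 'joint_torque': array([ 3.23028862e-04, -5.96328127e+01,  1.60697848e+00, -2.81541485e+01,
        1.25696854e-02,  1.60347456e-03,  1.86160953e-06]), 'eef_pos': array([ 0.2552709 , -0.62489572,  0.25032788]), 'tool_rot': array([ 0.13624736,  0.69387676,  0.13621963, -0.69384142]), 'contact_force': array([-0.27998722,  0.47396468,  0.11482823]), 'torque': array([ 0.00881771,  0.01848123, -0.02452024]), 'gripper_width': 0.9996308162506707}
```

```bash
cat >> h.py <<'E'
from scipy.optimize import least_squares
def key(x0,y0,seat,names=("scene","top"),img=None,R=27):
    """fit centre (per camera) from black spigot pts, key angle by template match on heights"""
    out=[]
    for n in names:
        c=read_camera(n);W=world(c)
        m=(np.hypot(W[...,0]-x0,W[...,1]-y0)<R+8)&(W[...,2]>seat-.012)&(W[...,2]<seat+.013)
        p=W[m]
        # correlate height model
        def model(cx,cy,a,h):
            dx,dy=p[:,0]-cx,p[:,1]-cy
            r=np.hypot(dx,dy);u=dx*np.cos(a)+dy*np.sin(a);v=-dx*np.sin(a)+dy*np.cos(a)
            s=lambda t:1/(1+np.exp(-t/.001))
            up=np.maximum(s(.018-r),s(u)*s(.026-u)*s(.0045-abs(v)))
            low=s(r-.027)
            return h+.007*up-.012*low
        best=None
        for a in np.arange(0,2*np.pi,np.pi/12):
            f=least_squares(lambda t:model(*t)-p[:,2],[x0,y0,a,seat],x_scale=[.003,.003,.2,.002],loss="soft_l1",f_scale=.002)
            if best is None or f.cost<best.cost:best=f
        x=best.x;out.append(x)
        print(n,len(p),"c",np.round(x[:2]*1e3,1),"ang",round(np.degrees(x[2])%360,1),"seat",round(x[3]*1e3,1),"cost",round(best.cost*1e6,1))
    return out
def crop(c,p,s=30,k=5):
    u,v=pix(c,p).astype(int);im=c["pixels"][max(v-s,0):v+s,max(u-s,0):u+s]
    im=cv2.copyMakeBorder(im,0,2*s-im.shape[0],0,2*s-im.shape[1],0)
    return cv2.resize(im,None,fx=k,fy=k,interpolation=cv2.INTER_CUBIC)
E
python3 - <<'E'
from h import *
T={"red":(.622,.003,.046),"amber":(.474,-.256,.046),"green":(.471,.078,.046),"blue":(.452,-.062,.046),"round":(.632,-.166,.03),"square":(.606,-.327,.03)}
for k,t in T.items():
    print(k);key(*t)
rows=[]
for n in("top","scene"):
    c=read_camera(n)
    rows.append(np.hstack([crop(c,t,20,3.3) for t in T.values()]))
cv2.imwrite("pics/crops.png",np.vstack(rows)); print(rows[0].shape)
E
```

```text
red
scene 10398 c [559.2  57.8] ang 177.8 seat 62.7 cost 78325.9
top 9607 c [546.2 -76.3] ang 277.0 seat 61.8 cost 64439.4
amber
scene 10428 c [ 386.2 -294.7] ang 188.9 seat 62.7 cost 78652.6
top 9598 c [ 421.9 -370.9] ang 281.3 seat 61.7 cost 64655.0
green
scene 10420 c [395.9 125.9] ang 151.2 seat 62.7 cost 78699.4
top 9611 c [526.9  16.8] ang 40.9 seat 61.7 cost 65400.8
blue
scene 10421 c [390.1  16. ] ang 100.4 seat 62.7 cost 78324.0
top 9617 c [ 459.4 -155. ] ang 331.2 seat 61.7 cost 65809.9
round
scene 9072 c [586.6 -70.5] ang 166.4 seat 41.7 cost 42706.2
top 7250 c [ 657.  -322.1] ang 104.9 seat 41.9 cost 43392.6
square
scene 9057 c [ 509.9 -299.7] ang 52.8 seat 41.7 cost 42432.5
top 7209 c [ 657.5 -319.9] ang 189.6 seat 41.9 cost 42679.3
(132, 792, 3)h.py:23: RuntimeWarning: overflow encountered in exp
  s=lambda t:1/(1+np.exp(-t/.001))
```

View pics/top0.png

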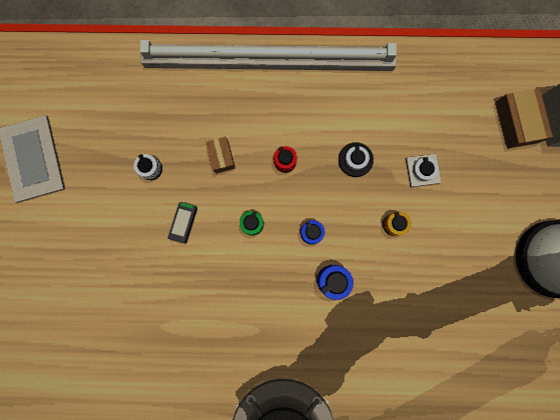

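View pics/crops.png

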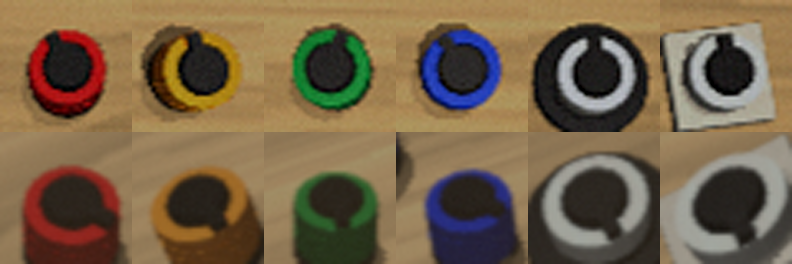

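View pics/scene0.png

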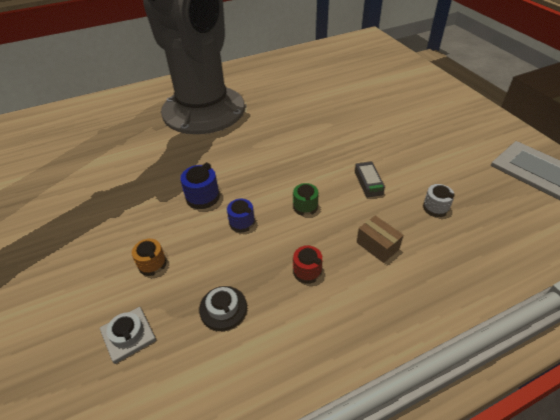

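The pictures show that all keys point roughly away from the robot. Blue candidates are the small drum at top (312,232) and the oversized one at (336,282). The small one measures about 50 mm wide and 54 mm high in total, so that is the one meant. I'm fixing a unit bug in my fit, then measuring again.

```bash
sed -i 's/R=27/R=.027/; s/<R+8/<R+.006/; s/np.exp(-t\/.001)/np.exp(-np.clip(t\/.001,-40,40))/' h.py
python3 - <<'E'
from h import *
T={"red":(.622,.003,.046),"amber":(.474,-.256,.046),"green":(.471,.078,.046),"blue":(.452,-.062,.046),"round":(.632,-.166,.03),"square":(.606,-.327,.03)}
for k,t in T.items():
    print(k);key(*t)
from scipy.spatial.transform import Rotation as R
q=get_obs()["tool_rot"];print(R.from_quat(np.r_[q[1:],q[0]]).as_matrix().round(3),tcp_to_tips)
E
```

```text
red
scene 662 c [623.   4.] ang 27.3 seat 45.8 cost 1176.1
top 440 c [624.3   3.4] ang 28.5 seat 46.0 cost 762.8
amber
scene 631 c [ 474.4 -257.5] ang 16.6 seat 45.7 cost 1248.6
top 462 c [ 474.8 -257.6] ang 17.0 seat 46.1 cost 796.9
green
scene 451 c [470.2  79.3] ang 340.9 seat 45.7 cost 959.9
top 446 c [471.5  79.9] ang 340.4 seat 46.1 cost 700.0
blue
scene 492 c [451.4 -61.8] ang 34.6 seat 45.6 cost 1154.6
top 449 c [452.5 -61.6] ang 33.6 seat 46.1 cost 746.6
round
scene 788 c [ 629.4 -166.2] ang 4.3 seat 29.9 cost 1421.2
top 430 c [ 630.  -166.7] ang 3.8 seat 30.1 cost 897.7
square
scene 909 c [ 605.3 -327.9] ang 8.3 seat 29.8 cost 1737.9
top 455 c [ 605.7 -328.1] ang 8.5 seat 30.3 cost 987.6
[[ 0.     0.378 -0.926]
 [ 0.    -0.926 -0.378]
 [-1.    -0.    -0.   ]] 0.019
```

```bash
python3 -m jog '[{"gripper":0,"dx":0.12,"dy":0.15,"dz":-0.05},{"gripper":0,"dx":0.25,"dy":0.3,"dz":-0.1},{"gripper":0,"dx":0.25,"dy":0.3,"dz":-0.1},{"gripper":0,"dx":0.25,"dy":0.3,"dz":-0.1},{"gripper":0,"dx":0.25,"dy":0.3,"dz":-0.1},{"gripper":0,"dx":0.25,"dy":0.3,"dz":-0.1},{"gripper":0,"dx":0.25,"dy":0.3,"dz":-0.1},{"gripper":0,"dx":0.25,"dy":0.3,"dz":-0.1},{"gripper":0,"dx":0.25,"dy":0.35,"dz":-0.1},{"gripper":0,"dx":0.25,"dy":0.4,"dz":-0.1}]' 40
```

```text
$[0]: bad value
```

```bash
python3 -m jog '[{"gripper":0.0,"dx":0.12,"dy":0.15,"dz":-0.05,"rx":0,"ry":0,"rz":0},{"gripper":0.0,"dx":0.25,"dy":0.3,"dz":-0.1,"rx":0,"ry":0,"rz":0},{"gripper":0.0,"dx":0.25,"dy":0.3,"dz":-0.1,"rx":0,"ry":0,"rz":0},{"gripper":0.0,"dx":0.25,"dy":0.3,"dz":-0.1,"rx":0,"ry":0,"rz":0},{"gripper":0.0,"dx":0.25,"dy":0.3,"dz":-0.1,"rx":0,"ry":0,"rz":0},{"gripper":0.0,"dx":0.25,"dy":0.3,"dz":-0.1,"rx":0,"ry":0,"rz":0},{"gripper":0.0,"dx":0.25,"dy":0.3,"dz":-0.1,"rx":0,"ry":0,"rz":0},{"gripper":0.0,"dx":0.25,"dy":0.3,"dz":-0.1,"rx":0,"ry":0,"rz":0},{"gripper":0.0,"dx":0.25,"dy":0.35,"dz":-0.1,"rx":0,"ry":0,"rz":0},{"gripper":0.0,"dx":0.25,"dy":0.4,"dz":-0.1,"rx":0,"ry":0,"rz":0}]' 40
```

```text
t: 3.3
eef_pos: [0.5061, -0.2251, 0.1498]
tool_rot: [0.136, 0.694, 0.137, -0.694]
contact_force: [0.5, 0.1, 0.2]
gripper_width: 0.999
```

```bash
python3 -m jog '[{"gripper":0.0,"dx":-0.034,"dy":0.305,"dz":0,"rx":0,"ry":0,"rz":0},{"gripper":0.0,"dx":-0.034,"dy":0.305,"dz":0,"rx":0,"ry":0,"rz":0},{"gripper":0.0,"dx":-0.034,"dy":0.305,"dz":0,"rx":0,"ry":0,"rz":0},{"gripper":0.0,"dx":-0.034,"dy":0.305,"dz":0,"rx":0,"ry":0,"rz":0},{"gripper":0.0,"dx":-0.034,"dy":0.305,"dz":0,"rx":0,"ry":0,"rz":0},{"gripper":0.0,"dx":-0.034,"dy":0.305,"dz":0,"rx":0,"ry":0,"rz":0},{"gripper":0.0,"dx":-0.034,"dy":0.305,"dz":0,"rx":0,"ry":0,"rz":0},{"gripper":0.0,"dx":-0.034,"dy":0.305,"dz":-0.05,"rx":0,"ry":0,"rz":0},{"gripper":0.0,"dx":-0.034,"dy":0.305,"dz":-0.05,"rx":0,"ry":0,"rz":0}]'
python3 - <<'E'
from h import *
c=read_camera("scene");cv2.imwrite("pics/g1.png",crop(c,(.471,.08,.06),60,5))
E
```

```text
t: 4.2
eef_pos: [0.4677, 0.0769, 0.0963]
tool_rot: [-0.137, -0.69, -0.136, 0.697]
contact_force: [-2.0, -0.5, 0.8]
gripper_width: 0.999
```

View pics/g1.png

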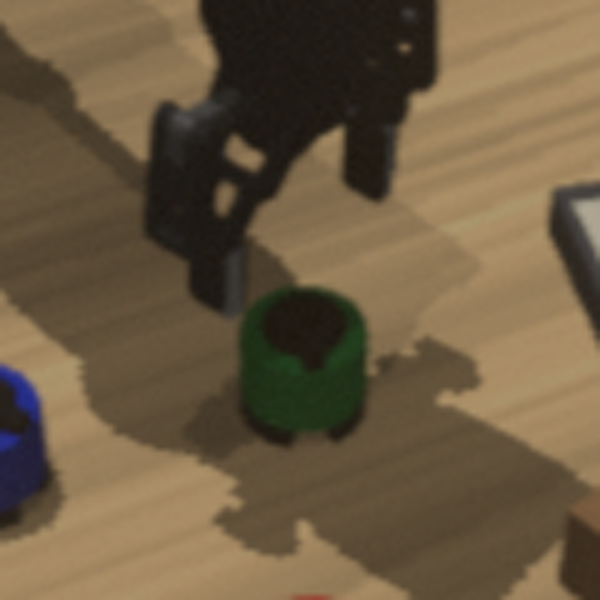

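The open jaws straddle the green drum, which sits at crop (305,360), so I'm descending and gripping.

```bash
python3 -m jog '[{"gripper":0.0,"dx":0,"dy":0,"dz":-0.03,"rx":0,"ry":0,"rz":0},{"gripper":0.0,"dx":0,"dy":0,"dz":-0.06,"rx":0,"ry":0,"rz":0},{"gripper":0.0,"dx":0,"dy":0,"dz":-0.068,"rx":0,"ry":0,"rz":0},{"gripper":0.0,"dx":0,"dy":0,"dz":-0.068,"rx":0,"ry":0,"rz":0},{"gripper":1.0,"dx":0,"dy":0,"dz":-0.068,"rx":0,"ry":0,"rz":0},{"gripper":1.0,"dx":0,"dy":0,"dz":-0.068,"rx":0,"ry":0,"rz":0},{"gripper":1.0,"dx":0,"dy":0,"dz":-0.068,"rx":0,"ry":0,"rz":0},{"gripper":1.0,"dx":0,"dy":0,"dz":-0.068,"rx":0,"ry":0,"rz":0},{"gripper":1.0,"dx":0,"dy":0,"dz":-0.068,"rx":0,"ry":0,"rz":0},{"gripper":1.0,"dx":0,"dy":0,"dz":-0.068,"rx":0,"ry":0,"rz":0}]' 40
```

```text
t: 5.25
eef_pos: [0.4724, 0.078, 0.0341]
tool_rot: [0.136, 0.695, 0.136, -0.693]
contact_force: [-2.8, -0.6, 9.4]
gripper_width: 0.618
```

```bash
python3 -m jog '[{"gripper":1.0,"dx":0,"dy":0,"dz":0.04,"rx":0,"ry":0,"rz":0},{"gripper":1.0,"dx":0,"dy":0,"dz":0.08,"rx":0,"ry":0,"rz":0},{"gripper":1.0,"dx":0.03,"dy":-0.045,"dz":0.1,"rx":0,"ry":0,"rz":5},{"gripper":1.0,"dx":0.06,"dy":-0.09,"dz":0.1,"rx":0,"ry":0,"rz":12},{"gripper":1.0,"dx":0.09,"dy":-0.135,"dz":0.1,"rx":0,"ry":0,"rz":18},{"gripper":1.0,"dx":0.12,"dy":-0.18,"dz":0.1,"rx":0,"ry":0,"rz":23.5},{"gripper":1.0,"dx":0.15,"dy":-0.22,"dz":0.1,"rx":0,"ry":0,"rz":23.5},{"gripper":1.0,"dx":0.159,"dy":-0.246,"dz":0.1,"rx":0,"ry":0,"rz":23.5},{"gripper":1.0,"dx":0.159,"dy":-0.246,"dz":0.1,"rx":0,"ry":0,"rz":23.5},{"gripper":1.0,"dx":0.159,"dy":-0.246,"dz":0.1,"rx":0,"ry":0,"rz":23.5}]'
python3 - <<'E'
from h import *
for n in("top","scene"):
    c=read_camera(n);W=world(c)
    for d in cut_out(n,"green_module")[:1]:
        w=W[d["mask"]];w=w[~np.isnan(w[:,0])];print(n,d["conf"],np.percentile(w,[3,50,97],axis=0).round(4).tolist())
cv2.imwrite("pics/g2.png",crop(c,(.63,-.166,.09),60,5))
print(get_obs()["eef_pos"])
E
```

```text
t: 6.25
eef_pos: [0.6301, -0.1699, 0.1327]
tool_rot: [0.274, 0.652, 0.274, -0.652]
contact_force: [-0.5, 0.6, -0.8]
gripper_width: 0.624
scene 0.58 [[0.6149, -0.1836, 0.1017], [0.6485, -0.1605, 0.1431], [0.6564, -0.1444, 0.1521]]
[ 0.6299798  -0.16638615  0.13271589]
```

View pics/g2.png

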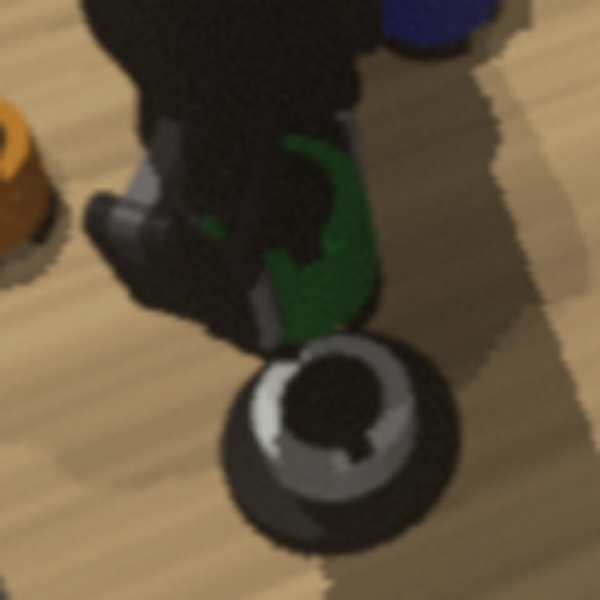

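Green is held level at crop (320,240), and its key lines up with the base's key at (355,450). Lowering.

```bash
python3 -m jog '[{"gripper":1.0,"dx":0,"dy":0,"dz":-0.03,"rx":0,"ry":0,"rz":0},{"gripper":1.0,"dx":0,"dy":0,"dz":-0.055,"rx":0,"ry":0,"rz":0},{"gripper":1.0,"dx":0,"dy":0,"dz":-0.060,"rx":0,"ry":0,"rz":0},{"gripper":1.0,"dx":0,"dy":0,"dz":-0.064,"rx":0,"ry":0,"rz":0},{"gripper":1.0,"dx":0,"dy":0,"dz":-0.067,"rx":0,"ry":0,"rz":0},{"gripper":1.0,"dx":0,"dy":0,"dz":-0.068,"rx":0,"ry":0,"rz":0},{"gripper":1.0,"dx":0,"dy":0,"dz":-0.068,"rx":0,"ry":0,"rz":0}]'
```

```text
t: 7.15
eef_pos: [0.631, -0.1676, 0.0652]
tool_rot: [0.275, 0.652, 0.275, -0.651]
contact_force: [-0.7, 2.3, -0.1]
gripper_width: 0.62
```

```bash
python3 -m jog '[{"gripper":1.0,"dx":0,"dy":0,"dz":-0.001,"rx":0,"ry":0,"rz":0},{"gripper":1.0,"dx":0,"dy":0,"dz":-0.002,"rx":0,"ry":0,"rz":0},{"gripper":1.0,"dx":0,"dy":0,"dz":-0.002,"rx":0,"ry":0,"rz":0},{"gripper":0.0,"dx":0,"dy":0,"dz":-0.002,"rx":0,"ry":0,"rz":0},{"gripper":0.0,"dx":0,"dy":0,"dz":-0.002,"rx":0,"ry":0,"rz":0},{"gripper":0.0,"dx":0,"dy":0,"dz":-0.002,"rx":0,"ry":0,"rz":0},{"gripper":0.0,"dx":0,"dy":0,"dz":-0.002,"rx":0,"ry":0,"rz":0},{"gripper":0.0,"dx":0,"dy":0,"dz":-0.002,"rx":0,"ry":0,"rz":0}]'
python3 -m jog '[{"gripper":0.0,"dx":0,"dy":0,"dz":0.04,"rx":0,"ry":0,"rz":0},{"gripper":0.0,"dx":0,"dy":0,"dz":0.08,"rx":0,"ry":0,"rz":0},{"gripper":0.0,"dx":-0.04,"dy":-0.02,"dz":0.108,"rx":0,"ry":0,"rz":0},{"gripper":0.0,"dx":-0.08,"dy":-0.045,"dz":0.108,"rx":0,"ry":0,"rz":0},{"gripper":0.0,"dx":-0.12,"dy":-0.07,"dz":0.108,"rx":0,"ry":0,"rz":0},{"gripper":0.0,"dx":-0.155,"dy":-0.091,"dz":0.088,"rx":0,"ry":0,"rz":0},{"gripper":0.0,"dx":-0.155,"dy":-0.091,"dz":0.058,"rx":0,"ry":0,"rz":0},{"gripper":0.0,"dx":-0.155,"dy":-0.091,"dz":0.038,"rx":0,"ry":0,"rz":0},{"gripper":0.0,"dx":-0.155,"dy":-0.091,"dz":0.038,"rx":0,"ry":0,"rz":0}]'
python3 - <<'E'
from h import *
print("green");key(.63,-.166,.076)
c=read_camera("scene")
cv2.imwrite("pics/a1.png",np.hstack([crop(c,(.63,-.166,.06),40,5),crop(c,(.475,-.257,.06),40,5)]))
E
```

```text
t: 7.95
eef_pos: [0.6301, -0.1685, 0.0621]
tool_rot: [-0.275, -0.652, -0.275, 0.652]
contact_force: [-0.4, 0.7, -0.4]
gripper_width: 1.001
t: 8.85
eef_pos: [0.4732, -0.2588, 0.0981]
tool_rot: [-0.273, -0.65, -0.276, 0.653]
contact_force: [-0.5, 0.2, 0.6]
gripper_width: 1.0
green
scene 851 c [ 630.2 -168.8] ang 4.6 seat 75.7 cost 1457.5
top 476 c [ 631.3 -169.5] ang 4.7 seat 76.2 cost 911.7
```

View pics/a1.png

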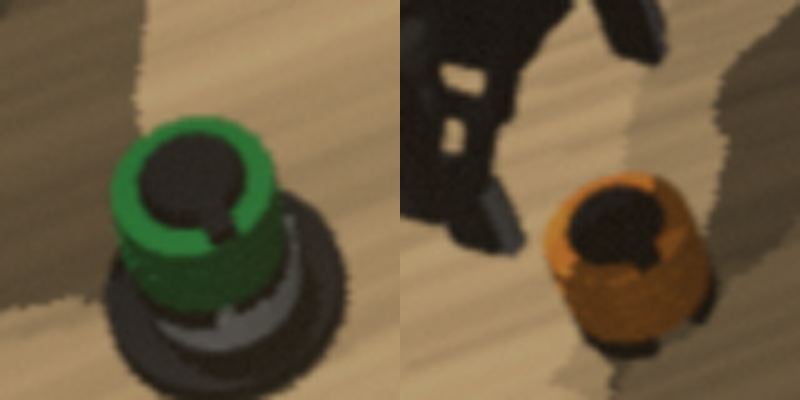

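Green is seated: its seat is at 76 mm as expected, it is about 2.8 mm off axis (inside the play), and its key is at 4.6°. The jaws straddle amber at (630,260), so I'm gripping it.

```bash
python3 -m jog '[{"gripper":0.0,"dx":0,"dy":0,"dz":-0.03,"rx":0,"ry":0,"rz":0},{"gripper":0.0,"dx":0,"dy":0,"dz":-0.06,"rx":0,"ry":0,"rz":0},{"gripper":0.0,"dx":0,"dy":0,"dz":-0.068,"rx":0,"ry":0,"rz":0},{"gripper":0.0,"dx":0,"dy":0,"dz":-0.068,"rx":0,"ry":0,"rz":0},{"gripper":1.0,"dx":0,"dy":0,"dz":-0.068,"rx":0,"ry":0,"rz":0},{"gripper":1.0,"dx":0,"dy":0,"dz":-0.068,"rx":0,"ry":0,"rz":0},{"gripper":1.0,"dx":0,"dy":0,"dz":-0.068,"rx":0,"ry":0,"rz":0},{"gripper":1.0,"dx":0,"dy":0,"dz":-0.068,"rx":0,"ry":0,"rz":0},{"gripper":1.0,"dx":0,"dy":0,"dz":-0.068,"rx":0,"ry":0,"rz":0},{"gripper":1.0,"dx":0,"dy":0,"dz":-0.068,"rx":0,"ry":0,"rz":0}]' 40
python3 -m jog '[{"gripper":1.0,"dx":0,"dy":0,"dz":0.04,"rx":0,"ry":0,"rz":0},{"gripper":1.0,"dx":0,"dy":0,"dz":0.08,"rx":0,"ry":0,"rz":0},{"gripper":1.0,"dx":0,"dy":0,"dz":0.12,"rx":0,"ry":0,"rz":-6},{"gripper":1.0,"dx":0.03,"dy":0.02,"dz":0.14,"rx":0,"ry":0,"rz":-12.5},{"gripper":1.0,"dx":0.07,"dy":0.04,"dz":0.14,"rx":0,"ry":0,"rz":-12.5},{"gripper":1.0,"dx":0.11,"dy":0.06,"dz":0.14,"rx":0,"ry":0,"rz":-12.5},{"gripper":1.0,"dx":0.145,"dy":0.08,"dz":0.14,"rx":0,"ry":0,"rz":-12.5},{"gripper":1.0,"dx":0.156,"dy":0.089,"dz":0.14,"rx":0,"ry":0,"rz":-12.5},{"gripper":1.0,"dx":0.156,"dy":0.089,"dz":0.14,"rx":0,"ry":0,"rz":-12.5},{"gripper":1.0,"dx":0.156,"dy":0.089,"dz":0.14,"rx":0,"ry":0,"rz":-12.5}]'
python3 - <<'E'
from h import *
for n in("top","scene"):
    c=read_camera(n);W=world(c)
    for d in cut_out(n,"amber_module")[:1]:
        w=W[d["mask"]];w=w[~np.isnan(w[:,0])];print(n,d["conf"],np.percentile(w,[3,50,97],axis=0).round(4).tolist())
cv2.imwrite("pics/a2.png",crop(c,(.63,-.166,.12),60,5))
print([get_obs()["eef_pos"].round(4) for _ in range(3)])
E
```

```text
t: 10.0
eef_pos: [0.4762, -0.2596, 0.034]
tool_rot: [0.275, 0.652, 0.274, -0.651]
contact_force: [-1.6, 1.2, 8.0]
gripper_width: 0.624
t: 11.0
eef_pos: [0.6301, -0.1713, 0.1723]
tool_rot: [-0.202, -0.677, -0.202, 0.678]
contact_force: [-1.1, 0.2, -1.8]
gripper_width: 0.623
top 0.65 [[0.6041, -0.1912, 0.1399], [0.6076, -0.1753, 0.1823], [0.6198, -0.1592, 0.1893]]
scene 0.95 [[0.6135, -0.1894, 0.1406], [0.6489, -0.1691, 0.183], [0.6576, -0.1491, 0.1918]]
[array([ 0.63  , -0.172 ,  0.1725]), array([ 0.63  , -0.172 ,  0.1725]), array([ 0.63  , -0.172 ,  0.1725])]
```

View pics/a2.png

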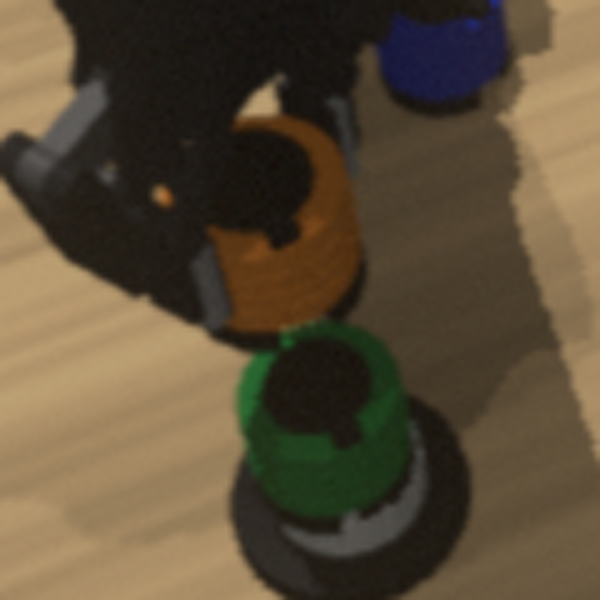

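Amber is held level at (280,220). It seems a few mm low in y, so I'm checking that with the key fit.

```bash
python3 - <<'E'
from h import *
c=read_camera("scene");W=world(c)
d=cut_out("scene","amber_module")[0];w=W[d["mask"]];w=w[~np.isnan(w[:,0])]
s=w[(w[:,2]>.148)&(w[:,2]<.178)]   # lens side wall: cylinder fit
f=least_squares(lambda t:np.hypot(s[:,0]-t[0],s[:,1]-t[1])-.027,[.63,-.17],loss="soft_l1",f_scale=.001);print(len(s),f.x.round(4))
c=read_camera("scene");W=world(c)
d=cut_out("scene","green_module")[0];w=W[d["mask"]];w=w[~np.isnan(w[:,0])]
s=w[(w[:,2]>.042)&(w[:,2]<.07)]
f=least_squares(lambda t:np.hypot(s[:,0]-t[0],s[:,1]-t[1])-.027,[.63,-.17],loss="soft_l1",f_scale=.001);print(len(s),f.x.round(4))
key(.630,-.171,.184,names=("scene",))
E
```

```text
350 [ 0.6307 -0.1725]
298 [ 0.6303 -0.169 ]
scene 886 c [ 631.  -169.6] ang 0.4 seat 184.7 cost 3990.9
```

```bash
python3 -m jog '[{"gripper":1.0,"dx":0,"dy":0.003,"dz":-0.03,"rx":0,"ry":0,"rz":0},{"gripper":1.0,"dx":0,"dy":0.003,"dz":-0.05,"rx":0,"ry":0,"rz":0},{"gripper":1.0,"dx":0,"dy":0.003,"dz":-0.055,"rx":0,"ry":0,"rz":0},{"gripper":1.0,"dx":0,"dy":0.003,"dz":-0.059,"rx":0,"ry":0,"rz":0},{"gripper":1.0,"dx":0,"dy":0.003,"dz":-0.062,"rx":0,"ry":0,"rz":0},{"gripper":1.0,"dx":0,"dy":0.003,"dz":-0.064,"rx":0,"ry":0,"rz":0},{"gripper":1.0,"dx":0,"dy":0.003,"dz":-0.066,"rx":0,"ry":0,"rz":0},{"gripper":1.0,"dx":0,"dy":0.003,"dz":-0.066,"rx":0,"ry":0,"rz":0}]'
```

```text
t: 12.25
eef_pos: [0.6323, -0.1674, 0.11]
tool_rot: [0.203, 0.678, 0.202, -0.677]
contact_force: [-6.7, 1.0, 17.5]
gripper_width: 0.622
```

```bash
python3 -m jog '[{"gripper":0.0,"dx":0,"dy":0,"dz":0.003,"rx":0,"ry":0,"rz":0},{"gripper":0.0,"dx":0,"dy":0,"dz":0.003,"rx":0,"ry":0,"rz":0},{"gripper":0.0,"dx":0,"dy":0,"dz":0.003,"rx":0,"ry":0,"rz":0},{"gripper":0.0,"dx":0,"dy":0,"dz":0.003,"rx":0,"ry":0,"rz":0},{"gripper":0.0,"dx":0,"dy":0,"dz":0.003,"rx":0,"ry":0,"rz":0},{"gripper":0.0,"dx":0,"dy":0,"dz":0.04,"rx":0,"ry":0,"rz":0},{"gripper":0.0,"dx":0,"dy":0,"dz":0.08,"rx":0,"ry":0,"rz":0},{"gripper":0.0,"dx":0,"dy":0.04,"dz":0.08,"rx":0,"ry":0,"rz":0},{"gripper":0.0,"dx":0,"dy":0.08,"dz":0.07,"rx":0,"ry":0,"rz":0},{"gripper":0.0,"dx":-0.007,"dy":0.12,"dz":0.05,"rx":0,"ry":0,"rz":0}]'
python3 -m jog '[{"gripper":0.0,"dx":0,"dy":0.05,"dz":-0.03,"rx":0,"ry":0,"rz":0},{"gripper":0.0,"dx":0,"dy":0.05,"dz":-0.056,"rx":0,"ry":0,"rz":0},{"gripper":0.0,"dx":0,"dy":0.05,"dz":-0.056,"rx":0,"ry":0,"rz":0},{"gripper":0.0,"dx":0,"dy":0.05,"dz":-0.056,"rx":0,"ry":0,"rz":0}]'
python3 - <<'E'
from h import *
print("amber");key(.63,-.169,.122)
print([get_obs()["eef_pos"].round(4)])
c=read_camera("scene")
cv2.imwrite("pics/r1.png",np.hstack([crop(c,(.63,-.166,.08),40,5),crop(c,(.623,.004,.06),40,5)]))
E
```

```text
t: 13.25
eef_pos: [0.6262, -0.046, 0.158]
tool_rot: [0.202, 0.679, 0.201, -0.676]
contact_force: [0.3, 1.1, -0.7]
gripper_width: 0.998
t: 13.65
eef_pos: [0.6241, 0.0016, 0.1002]
tool_rot: [-0.202, -0.677, -0.202, 0.678]
contact_force: [0.9, -0.2, 0.4]
gripper_width: 0.998
amber
scene 915 c [ 633.1 -167.8] ang 5.5 seat 121.7 cost 1561.8
top 492 c [ 634.  -168.3] ang 4.0 seat 122.0 cost 703.3
[array([0.6254, 0.0007, 0.1018])]
```

View pics/r1.png

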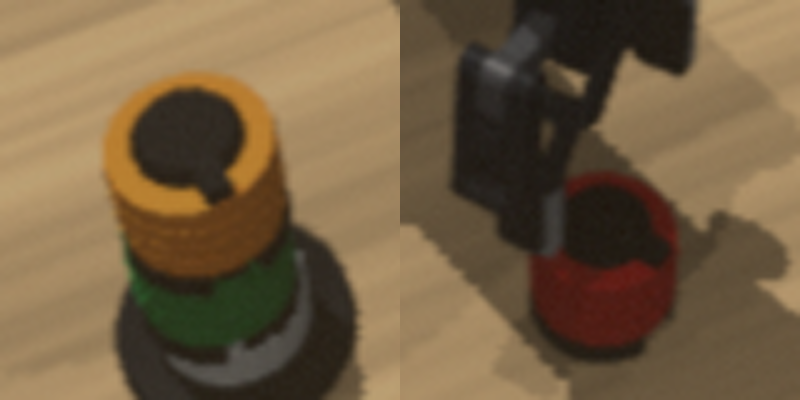

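Amber is seated: seat at 122 mm, key at about 4.7°, about 3 mm from green. The jaws straddle red at (600,260), so I'm gripping it.

```bash
python3 -m jog '[{"gripper":0.0,"dx":0,"dy":0,"dz":-0.03,"rx":0,"ry":0,"rz":0},{"gripper":0.0,"dx":0,"dy":0,"dz":-0.06,"rx":0,"ry":0,"rz":0},{"gripper":0.0,"dx":0,"dy":0,"dz":-0.068,"rx":0,"ry":0,"rz":0},{"gripper":0.0,"dx":0,"dy":0,"dz":-0.068,"rx":0,"ry":0,"rz":0},{"gripper":1.0,"dx":0,"dy":0,"dz":-0.068,"rx":0,"ry":0,"rz":0},{"gripper":1.0,"dx":0,"dy":0,"dz":-0.068,"rx":0,"ry":0,"rz":0},{"gripper":1.0,"dx":0,"dy":0,"dz":-0.068,"rx":0,"ry":0,"rz":0},{"gripper":1.0,"dx":0,"dy":0,"dz":-0.068,"rx":0,"ry":0,"rz":0},{"gripper":1.0,"dx":0,"dy":0,"dz":-0.068,"rx":0,"ry":0,"rz":0},{"gripper":1.0,"dx":0,"dy":0,"dz":-0.068,"rx":0,"ry":0,"rz":0}]' 40
python3 -m jog '[{"gripper":1.0,"dx":0,"dy":0,"dz":0.04,"rx":0,"ry":0,"rz":0},{"gripper":1.0,"dx":0,"dy":0,"dz":0.08,"rx":0,"ry":0,"rz":-6},{"gripper":1.0,"dx":0,"dy":0,"dz":0.12,"rx":0,"ry":0,"rz":-12},{"gripper":1.0,"dx":0,"dy":-0.03,"dz":0.15,"rx":0,"ry":0,"rz":-18},{"gripper":1.0,"dx":0,"dy":-0.06,"dz":0.172,"rx":0,"ry":0,"rz":-23.4},{"gripper":1.0,"dx":0.005,"dy":-0.1,"dz":0.172,"rx":0,"ry":0,"rz":-23.4},{"gripper":1.0,"dx":0.008,"dy":-0.14,"dz":0.172,"rx":0,"ry":0,"rz":-23.4},{"gripper":1.0,"dx":0.008,"dy":-0.17,"dz":0.172,"rx":0,"ry":0,"rz":-23.4},{"gripper":1.0,"dx":0.008,"dy":-0.17,"dz":0.172,"rx":0,"ry":0,"rz":-23.4},{"gripper":1.0,"dx":0.008,"dy":-0.17,"dz":0.172,"rx":0,"ry":0,"rz":-23.4}]'
cat >> h.py <<'E'
def cyl(name,zlo,zhi,x,y):
    c=read_camera("scene");W=world(c);d=cut_out("scene",name)[0];w=W[d["mask"]];w=w[~np.isnan(w[:,0])]
    s=w[(w[:,2]>zlo)&(w[:,2]<zhi)&(np.hypot(w[:,0]-x,w[:,1]-y)<.04)]
    f=least_squares(lambda t:np.hypot(s[:,0]-t[0],s[:,1]-t[1])-.027,[x,y],loss="soft_l1",f_scale=.001)
    print(name,len(s),f.x.round(4),"top",np.percentile(w[:,2],97).round(4))
E
python3 - <<'E'
from h import *
cyl("red_module",.18,.21,.633,-.17);cyl("amber_module",.09,.117,.633,-.168)
c=read_camera("scene")
key(.632,-.169,.216,names=("scene",))
cv2.imwrite("pics/r2.png",crop(c,(.63,-.166,.16),60,5))
print(get_obs()["eef_pos"].round(4))
E
```

```text
t: 14.8
eef_pos: [0.6256, 0.0028, 0.0343]
tool_rot: [0.202, 0.679, 0.202, -0.677]
contact_force: [-0.7, -0.3, 4.6]
gripper_width: 0.618
t: 15.8
eef_pos: [0.6321, -0.168, 0.205]
tool_rot: [0.06, 0.705, 0.06, -0.704]
contact_force: [-0.1, 0.9, -0.7]
gripper_width: 0.623
red_module 477 [ 0.6312 -0.1693] top 0.2239
amber_module 338 [ 0.633  -0.1678] top 0.1296
scene 1154 c [ 631.3 -165.8] ang 2.0 seat 216.3 cost 4738.0
[ 0.6325 -0.1658  0.2045]
```

View pics/r2.png

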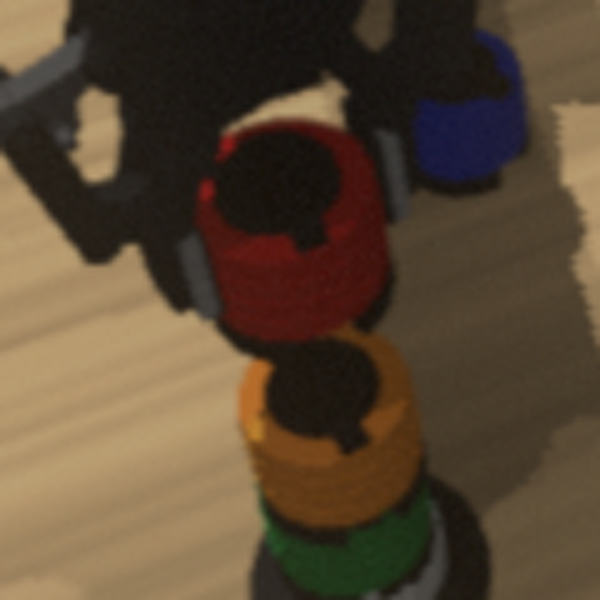

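Red is level and its key is parallel to amber's. It needs a 1–2 mm correction as it goes down.

```bash
python3 -m jog '[{"gripper":1.0,"dx":0.001,"dy":0.001,"dz":-0.02,"rx":0,"ry":0,"rz":0},{"gripper":1.0,"dx":0.001,"dy":0.001,"dz":-0.035,"rx":0,"ry":0,"rz":0},{"gripper":1.0,"dx":0.001,"dy":0.001,"dz":-0.04,"rx":0,"ry":0,"rz":0},{"gripper":1.0,"dx":0.001,"dy":0.001,"dz":-0.044,"rx":0,"ry":0,"rz":0},{"gripper":1.0,"dx":0.001,"dy":0.001,"dz":-0.047,"rx":0,"ry":0,"rz":0},{"gripper":1.0,"dx":0.001,"dy":0.001,"dz":-0.049,"rx":0,"ry":0,"rz":0},{"gripper":1.0,"dx":0.001,"dy":0.001,"dz":-0.051,"rx":0,"ry":0,"rz":0},{"gripper":1.0,"dx":0.001,"dy":0.001,"dz":-0.051,"rx":0,"ry":0,"rz":0}]'
```

```text
t: 16.9
eef_pos: [0.6345, -0.1663, 0.1563]
tool_rot: [0.061, 0.706, 0.06, -0.703]
contact_force: [-4.2, 0.8, 11.9]
gripper_width: 0.619
```

```bash
python3 -m jog '[{"gripper":0.0,"dx":0,"dy":0,"dz":0.002,"rx":0,"ry":0,"rz":0},{"gripper":0.0,"dx":0,"dy":0,"dz":0.002,"rx":0,"ry":0,"rz":0},{"gripper":0.0,"dx":0,"dy":0,"dz":0.002,"rx":0,"ry":0,"rz":0},{"gripper":0.0,"dx":0,"dy":0,"dz":0.002,"rx":0,"ry":0,"rz":0},{"gripper":0.0,"dx":0,"dy":0,"dz":0.002,"rx":0,"ry":0,"rz":0},{"gripper":0.0,"dx":0,"dy":0,"dz":0.04,"rx":0,"ry":0,"rz":0},{"gripper":0.0,"dx":0,"dy":0,"dz":0.08,"rx":0,"ry":0,"rz":0},{"gripper":0.0,"dx":-0.04,"dy":0.02,"dz":0.08,"rx":0,"ry":0,"rz":0},{"gripper":0.0,"dx":-0.08,"dy":0.045,"dz":0.08,"rx":0,"ry":0,"rz":0},{"gripper":0.0,"dx":-0.12,"dy":0.07,"dz":0.07,"rx":0,"ry":0,"rz":0}]'
python3 -m jog '[{"gripper":0.0,"dx":-0.035,"dy":0.02,"dz":-0.03,"rx":0,"ry":0,"rz":0},{"gripper":0.0,"dx":-0.061,"dy":0.034,"dz":-0.06,"rx":0,"ry":0,"rz":0},{"gripper":0.0,"dx":-0.061,"dy":0.034,"dz":-0.1,"rx":0,"ry":0,"rz":0},{"gripper":0.0,"dx":-0.061,"dy":0.034,"dz":-0.123,"rx":0,"ry":0,"rz":0},{"gripper":0.0,"dx":-0.061,"dy":0.034,"dz":-0.123,"rx":0,"ry":0,"rz":0},{"gripper":0.0,"dx":-0.061,"dy":0.034,"dz":-0.123,"rx":0,"ry":0,"rz":0}]'
python3 - <<'E'
from h import *
print("red");key(.633,-.168,.168)
cyl("red_module",.135,.16,.633,-.168);cyl("amber_module",.09,.117,.633,-.168)
c=read_camera("scene")
cv2.imwrite("pics/b1.png",np.hstack([crop(c,(.63,-.166,.1),40,5),crop(c,(.452,-.062,.06),40,5)]))
E
```

```text
t: 17.9
eef_pos: [0.5128, -0.0957, 0.2244]
tool_rot: [0.06, 0.706, 0.06, -0.703]
contact_force: [1.4, 1.2, -0.4]
gripper_width: 0.997
t: 18.5
eef_pos: [0.4526, -0.0623, 0.1007]
tool_rot: [-0.06, -0.704, -0.061, 0.705]
contact_force: [0.8, -0.2, 0.3]
gripper_width: 1.0
red
scene 997 c [ 632.6 -167.5] ang 5.2 seat 167.7 cost 1674.6
top 588 c [ 633.5 -167.9] ang 5.2 seat 168.2 cost 948.1
red_module 361 [ 0.6326 -0.1674] top 0.1754
amber_module 330 [ 0.633  -0.1679] top 0.1252
```

View pics/b1.png

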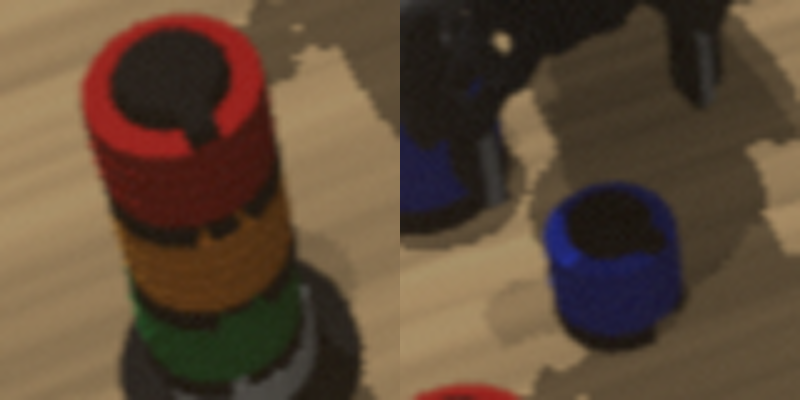

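Red is seated: seat at 168 mm, key at 5.2°. The jaws straddle the small blue drum at (615,265). I'm gripping it and carrying it round the tower.

```bash
python3 -m jog '[{"gripper":0.0,"dx":0,"dy":0,"dz":-0.03,"rx":0,"ry":0,"rz":0},{"gripper":0.0,"dx":0,"dy":0,"dz":-0.06,"rx":0,"ry":0,"rz":0},{"gripper":0.0,"dx":0,"dy":0,"dz":-0.068,"rx":0,"ry":0,"rz":0},{"gripper":0.0,"dx":0,"dy":0,"dz":-0.068,"rx":0,"ry":0,"rz":0},{"gripper":1.0,"dx":0,"dy":0,"dz":-0.068,"rx":0,"ry":0,"rz":0},{"gripper":1.0,"dx":0,"dy":0,"dz":-0.068,"rx":0,"ry":0,"rz":0},{"gripper":1.0,"dx":0,"dy":0,"dz":-0.068,"rx":0,"ry":0,"rz":0},{"gripper":1.0,"dx":0,"dy":0,"dz":-0.068,"rx":0,"ry":0,"rz":0},{"gripper":1.0,"dx":0,"dy":0,"dz":-0.068,"rx":0,"ry":0,"rz":0},{"gripper":1.0,"dx":0,"dy":0,"dz":-0.068,"rx":0,"ry":0,"rz":0}]' 40
python3 -m jog '[{"gripper":1.0,"dx":0,"dy":0,"dz":0.05,"rx":0,"ry":0,"rz":0},{"gripper":1.0,"dx":0,"dy":0,"dz":0.1,"rx":0,"ry":0,"rz":-6},{"gripper":1.0,"dx":0,"dy":-0.03,"dz":0.12,"rx":0,"ry":0,"rz":-12},{"gripper":1.0,"dx":0.01,"dy":-0.07,"dz":0.12,"rx":0,"ry":0,"rz":-18},{"gripper":1.0,"dx":0.02,"dy":-0.11,"dz":0.12,"rx":0,"ry":0,"rz":-22},{"gripper":1.0,"dx":0.02,"dy":-0.15,"dz":0.12,"rx":0,"ry":0,"rz":-25.5},{"gripper":1.0,"dx":0.025,"dy":-0.19,"dz":0.12,"rx":0,"ry":0,"rz":-25.5},{"gripper":1.0,"dx":0.04,"dy":-0.23,"dz":0.12,"rx":0,"ry":0,"rz":-25.5},{"gripper":1.0,"dx":0.07,"dy":-0.26,"dz":0.12,"rx":0,"ry":0,"rz":-25.5},{"gripper":1.0,"dx":0.1,"dy":-0.266,"dz":0.11,"rx":0,"ry":0,"rz":-25.5}]'
python3 -m jog '[{"gripper":1.0,"dx":0.04,"dy":0,"dz":-0.02,"rx":0,"ry":0,"rz":0},{"gripper":1.0,"dx":0.0535,"dy":0,"dz":-0.03,"rx":0,"ry":0,"rz":0},{"gripper":1.0,"dx":0.0535,"dy":0,"dz":-0.03,"rx":0,"ry":0,"rz":0},{"gripper":1.0,"dx":0.0535,"dy":0,"dz":-0.03,"rx":0,"ry":0,"rz":0}]'
python3 - <<'E'
from h import *
cyl("blue_module",.092,.118,.6055,-.328)
c=read_camera("scene")
cv2.imwrite("pics/b2.png",crop(c,(.605,-.328,.08),60,5))
print(get_obs()["eef_pos"].round(4))
E
```

```text
t: 19.85
eef_pos: [0.4532, -0.0623, 0.0337]
tool_rot: [0.061, 0.705, 0.06, -0.704]
contact_force: [-1.4, 0.2, 7.3]
gripper_width: 0.622
t: 20.85
eef_pos: [0.5523, -0.3347, 0.1446]
tool_rot: [-0.098, 0.701, -0.1, -0.699]
contact_force: [0.3, 0.3, -0.9]
gripper_width: 0.62
t: 21.25
eef_pos: [0.6047, -0.3282, 0.1124]
tool_rot: [0.096, -0.7, 0.096, 0.701]
contact_force: [-0.8, -0.2, -1.6]
gripper_width: 0.625
blue_module 336 [ 0.6035 -0.329 ] top 0.1322
[ 0.6047 -0.3291  0.1135]
```

View pics/b2.png

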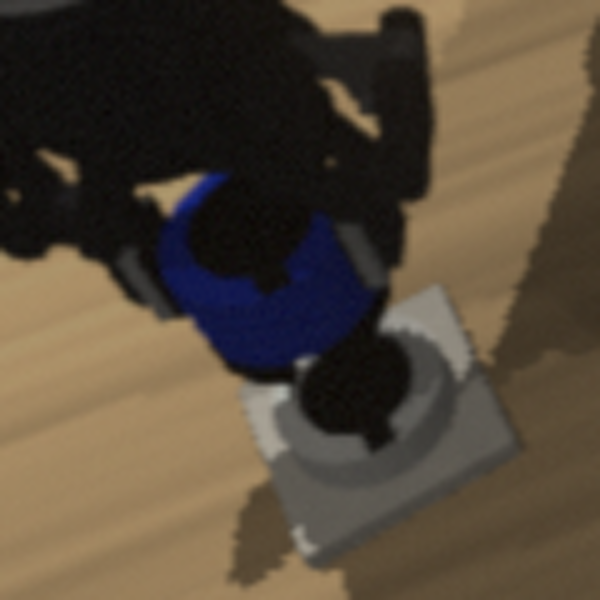

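Blue is level and its key is parallel to the base's. Correcting +1.5/+1 mm and lowering.

```bash
python3 -m jog '[{"gripper":1.0,"dx":0.0015,"dy":0.001,"dz":-0.02,"rx":0,"ry":0,"rz":0},{"gripper":1.0,"dx":0.0015,"dy":0.001,"dz":-0.035,"rx":0,"ry":0,"rz":0},{"gripper":1.0,"dx":0.0015,"dy":0.001,"dz":-0.04,"rx":0,"ry":0,"rz":0},{"gripper":1.0,"dx":0.0015,"dy":0.001,"dz":-0.044,"rx":0,"ry":0,"rz":0},{"gripper":1.0,"dx":0.0015,"dy":0.001,"dz":-0.047,"rx":0,"ry":0,"rz":0},{"gripper":1.0,"dx":0.0015,"dy":0.001,"dz":-0.049,"rx":0,"ry":0,"rz":0},{"gripper":1.0,"dx":0.0015,"dy":0.001,"dz":-0.051,"rx":0,"ry":0,"rz":0},{"gripper":1.0,"dx":0.0015,"dy":0.001,"dz":-0.051,"rx":0,"ry":0,"rz":0}]'
```

```text
t: 22.2
eef_pos: [0.6074, -0.3275, 0.0638]
tool_rot: [-0.096, 0.701, -0.097, -0.7]
contact_force: [-6.9, 2.6, 13.9]
gripper_width: 0.617
```

It makes contact at z = 0.064, the seated height. Releasing and withdrawing.

```bash
python3 -m jog '[{"gripper":0.0,"dx":0,"dy":0,"dz":0.002,"rx":0,"ry":0,"rz":0},{"gripper":0.0,"dx":0,"dy":0,"dz":0.002,"rx":0,"ry":0,"rz":0},{"gripper":0.0,"dx":0,"dy":0,"dz":0.002,"rx":0,"ry":0,"rz":0},{"gripper":0.0,"dx":0,"dy":0,"dz":0.002,"rx":0,"ry":0,"rz":0},{"gripper":0.0,"dx":0,"dy":0,"dz":0.002,"rx":0,"ry":0,"rz":0},{"gripper":0.0,"dx":0,"dy":0,"dz":0.04,"rx":0,"ry":0,"rz":0},{"gripper":0.0,"dx":0,"dy":0,"dz":0.09,"rx":0,"ry":0,"rz":0},{"gripper":0.0,"dx":-0.05,"dy":-0.03,"dz":0.12,"rx":0,"ry":0,"rz":0},{"gripper":0.0,"dx":-0.1,"dy":-0.06,"dz":0.12,"rx":0,"ry":0,"rz":0},{"gripper":0.0,"dx":-0.1,"dy":-0.06,"dz":0.12,"rx":0,"ry":0,"rz":0}]'
python3 - <<'E'
from h import *
print("blue");key(.6055,-.328,.076)
print("red");key(.633,-.168,.168)
cyl("amber_module",.09,.117,.633,-.168);cyl("green_module",.042,.07,.631,-.168)
for l in("clear_module","power_supply","carton"):
    c=read_camera("scene");W=world(c);d=cut_out("scene",l)[0];w=W[d["mask"]];w=w[~np.isnan(w[:,0])];print(l,np.median(w,0).round(3))
c=read_camera("scene");cv2.imwrite("pics/end.png",c["pixels"][:, :460])
E
```

```text
t: 23.2
eef_pos: [0.5031, -0.3913, 0.1829]
tool_rot: [-0.097, 0.7, -0.099, -0.7]
contact_force: [-0.8, -0.4, -0.3]
gripper_width: 0.999
blue
scene 985 c [ 606.  -328.3] ang 6.9 seat 75.6 cost 1862.1
top 497 c [ 606.4 -328.5] ang 8.9 seat 76.1 cost 927.8
red
scene 998 c [ 632.6 -167.4] ang 4.9 seat 167.7 cost 1586.2
top 589 c [ 633.5 -167.7] ang 4.1 seat 168.1 cost 969.4
amber_module 337 [ 0.633  -0.1678] top 0.1245
green_module 293 [ 0.6303 -0.169 ] top 0.075
clear_module [0.609 0.315 0.041]
power_supply [0.482 0.234 0.027]
carton [0.64  0.146 0.043]
```

View pics/end.png

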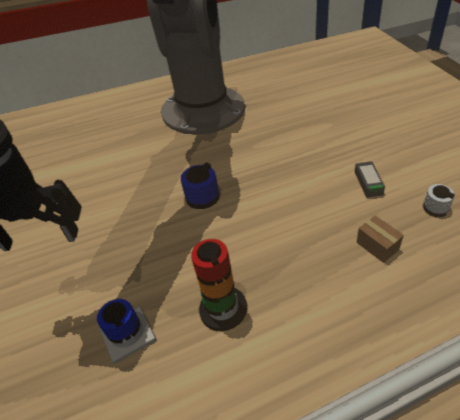

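The tower stands at (215,280) and blue is on the square base at (120,322). Nothing else has moved and the gripper is clear, so I'm handing in.

```bash
python3 -c "
from station import *
print(hand_in())"
```

```text
the job is handed in; nothing more can be done
None
```

Both signal towers are built and the job is handed in, after about 24 s of robot time. Green, amber and red are stacked on the round base, and the small blue module (the one with the size given) is on the square base. The hand-in reports no verdict, so what follows comes from my own last camera checks.

| Module | Seat height, measured (mm) | Expected (mm) | Offset from axis below (mm) | Key angle error |
|---|---|---|---|---|
| Green | 76 | 76 | about 2.5–3 | about 1° |
| Amber | 122 | 122 | about 3 | about 1° |
| Red | 168 | 168 | about 0.5 | about 1° |
| Blue | 76 | 76 | about 0.7 | under 2° |

- **Limits:** every offset is inside the 6 mm limit, and every key error is far below the 0.26 rad (about 15°) limit. The modules look upright, and the seat heights agree with that.
- **Left in place:** the clear module, power supply and carton measured within 1 mm of where they started.
- **Robot:** the gripper is open and clear of everything.
- **Disagreements:** key angles measured while amber and red were held came out 3–4° off. The fingers hid part of the view, and the readings after release were right. The two cameras differ by about 1 mm in position. No final check failed.

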